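# Flip the short stop out of the way and set the blank against the long stop

## Robot

A 6-joint arm with a two-finger parallel gripper is mounted at the origin on a cart in front of the work surface, level with it; the furniture and walls round the work are solid. World frame = base frame: x ahead of the robot, y to its left, z up, the work surface at z = 0. Lengths are in m, angles in degrees, forces in N, time in s.
With the tool pointing down it reaches from about 0.3 to 1 m from the base axis. Payload 5.1 kg.
Tool frame: the origin (TCP) lies midway between the tips of the shut fingers; the grasp point (between the pads) lies 19 mm behind it (grip_depth is the distance from the TCP to the grasp point, in m); z points along the fingers, y is the line along which they close (so a half turn about z gives the same grasp; the last joint's range is limited). The gripper opens to 95 mm and grips with 3 to 60 N. Pads are 20 mm wide; open, the fingers measure 119 mm over their backs; the gripper's body (75 mm by 180 mm) begins 59 mm behind the grasp point.
Start: joints at [71.528, 7.093, 94.555, -0, 78.352, -4.733], TCP at [0.154, 0.631, 0.215] pointing down, gripper open.
Joint ranges: [-149.61, 149.61], [-58.7, 133.49], [1.44, 155.28], [-77.14, 257.14], [18.33, 153.61], [-166.67, 166.67]. Speed limits (degrees/s): [147.25, 147.25, 180, 180, 180, 180].

## Interface

Orientations are given as a 3x3 rotation matrix whose columns are the frame's x, y, z axes.
In Python, from cell import get_state, capture, sign_off, look_for, place_of, grip_depth gives the robot as it stands. The module is installed in compiled form; this text tells all that it offers.
- The arm moves only by the tool step_arm, never from a script. Its argument "moves" is a list of rows, each a list of 6 numbers: the shift along the tool's x, y, z in m, then the turn, a rotation vector about the tool's x, y, z in degrees. A call has 1 to 20 rows; each row is the pose to reach, as a shift and turn from the pose commanded when the call began, along the tool's axes at that moment; what a row does not reach only later rows make up. A row lasts 1/12 s, in which the tool goes at most 41.7 mm and 7.16 degrees, less where a joint would pass 70% of its speed; a pose out of reach is approached as far as the arm can. A call with a gripper value outside its range is refused whole. "claw" is the closure, from -1 (fully open) to 1 (shut), set as the call begins (left out, the last holds). The fingers move at their own pace and stop on an object; the grip force is fixed at half the most. Time passes only in rows, so rows that repeat a pose let the fingers close. It gives the time, the measured TCP pose, the force, the opening and the grip force at its end, in the units of the state.
- get_state(): the state, without advancing time (a new reading comes with each control period).
- capture(name): name is "scene" or "top" or "wrist"; returns a dict with "frame" (420x560x3 uint8, blue, green, red), "fx", "fy", "cx", "cy" (pixels), "origin" and "rotation" of the camera in the world; the wrist camera has in their place "mount" (4x4, takes a point from camera to tool coordinates, whose origin is the TCP and whose axes are the flange's). Camera axes: x right, y down, z forward; pixel columns grow to the right and rows downward; lengths in m; the calibration is good to about 2 mm. A picture is of the moment at which its call begins: read the wrist's pose just before it. There is no depth.
- sign_off(): hands the job in; it is judged then, once.
Trained networks look in a picture, given as the dict that the camera call returned (one of the last four; its "shot" number tells which), for a name from the list of things; names that differ only in an ending like _2 or _b are one class to them, and where a whole thing is asked for, a point or a joint stands for the part that bears it (a point fixed in the world has none). Each returns a list of dicts, best first, with "score" (0 to 1); they miss things now and then, are a little off and sometimes report something else, mostly with a low value. They report only what shows in the picture. A call takes as long as a camera call.
- look_for(picture, label): "bbox" ([left, top, width, height] in pixels, round what is visible of it).
- place_of(picture, label): "xy" ([column, row] in pixels: a listed point, or the origin of a listed thing).
The state is a dict: "time_s": time; "joint_pos": joint angles; "joint_velocities": joint speeds; "effort": joint torques, N m; "eef_pos": TCP position; "tool_rot": TCP orientation; "wrist_force": force on the tool from outside, world axes, zero at the start; "wrist_torque": the same for the moment, N m; "gripper_width": opening from 0.0 (shut) to 1.0 (fully open); "finger_force": force on a finger pad.
Only numpy, scipy, OpenCV 4.12 (cv2) and the standard library are available. Lean on these libraries where they do the work, as an engineer would, in place of code of your own. Each camera call takes 0.05 s, during which the arm holds its last target. There are 200 camera calls.

## Task

The next cut is the longer one. Tip the near flip stop, the one that bars the fence between the timber block and the other stop, up past its snap point so that its spring holds it parked back; the far stop stays down. Then slide the block along the fence up to the far stop, hold it there a moment with a light, steady push, and leave it lying flush against fence and stop, with neither stop shifted along its rail and the tools around left alone.

Things in the scene. Friction and masses are not known exactly. Their poses are not given: they have to be found in the camera images.
- cut_board: Fixed plywood cutting board, 190 (x) x 500 (y) x 18 mm, origin under its centre, z up. A low aluminium fence rail runs along its y: front face at x = +35 mm, top at z = 40 mm, 30 mm deep. Both stops ride on it on carriages 34 mm wide (spring on the +y side), behind the fence face, top at z = 63 mm, only finger-tight: they slip along the rail at about 16 N.
- near_stop (a joint): Hinge angle of the near flip stop: 0 = down, its blade reaching out from the fence over the board (as at the start); 2.30 rad = parked up and back, 30 degrees behind upright. An over-centre spring drives it to the nearer end; snap point at 1.15 rad. Lifting its thumb tab off 0 takes about 5 N, falling to nothing at the snap point.
- near_hinge (a point): Hinge axis of the near stop, in the middle of its blade's thickness; board frame x = +48 mm, z = 54 mm; the axis runs along the board's y. The near stop stands at board y = +60 to +85 mm.
- near_tab (a point): Middle of the ribbed thumb tab at the free end of the near stop's blade: 20 mm long, 14 mm thick along the board's y (pinch it by these sides), on a circle of 64.6 mm radius about the hinge. At 0 rad it is 64.5 mm in front of the hinge (board -x) and 3 mm above it; the tab ends 11 mm above this point. As the joint grows it goes up, then back over the fence.
- far_stop: Blade of the far flip stop, built like the near one, down already and to stay so (z up, y along the board's y); 14 mm thick, 15 mm high, reaching 72 mm out from the hinge; origin on its hinge axis, mid thickness. It stands 65 to 115 mm beyond the near stop, at board y = +150 to +175 mm.
- far_face (a point): Point on the far stop's flat side that faces the block (-y side), 7 mm to -y of its middle, 47 mm above the bench; its y axis runs along the fence. The block is home when its end touches this side.
- workpiece: Plain timber block, 45 (x) x 140 (y) x 45 mm, 0.15 to 0.26 kg, loose on the board in front of the fence, to -y of the near stop and up to 0.2 rad askew. Origin at the centre of its underside, y along its length. Flush to the fence its origin is at board x = +12.5 mm. It is longer than the gap between the stops.
- work_end (a point): Centre of the block's +y end face, 70 mm from its origin and 22.5 mm above its underside: the end that goes against the far stop.
- tape_measure: Bystander: tape measure, 36 x 84 x 65 mm, on the bench to the right of the board; origin at the centre of its underside.
- pencil: Bystander: carpenter pencil, 14 x 166 x 8 mm, lying on the board along its front edge, in front of the far stop; origin at its underside.
- combination_square: Bystander: combination square, 68 x 300 x 16 mm, on the bench to the left of the board; origin at the centre of its underside.

How it is judged (in metres and radians):
On the way, in this order (a step that is already met when the one before it is completed fails the run):
1. the nearer stop has been tipped past its snap point and rests parked back (value of joint near_stop above 2.1 rad), for 0.2 s.
2. the block is held pressed against the far stop (contact force between workpiece and far_stop above 3 N), for 0.3 s.
At the end, for the whole second after the job is handed in: The near stop is parked back (over 2.1 rad), the far stop still down, the released block lies flat and at rest, its end within 2 mm of the far stop, its side within 2.5 mm of the fence and parallel to it within 0.03 rad (value of joint near_stop above 2.1 rad and angle between far_stop's own z axis and vertical below 0.1 rad and y of work_end in the frame of far_face between -0.002 and 0.002 m and x of workpiece in the frame of cut_board above 0.01 m and angle between the y axis of workpiece and the y axis of cut_board, either way round below 0.03 rad and angle between workpiece's own z axis and vertical below 0.05 rad and linear speed of workpiece below 0.01 m/s); the robot touches nothing.
It fails at once if the far stop is shifted along the rail by more than 2 mm (distance of far_stop from where it was at the start of the episode above 0.002 m).
It fails at once if the near stop is shifted along the rail by more than 3 mm (distance of near_hinge from where it was at the start of the episode above 0.003 m).
It fails at once if the block is pushed against the far stop with more than 14 N (contact force between workpiece and far_stop above 14 N).
It fails at once if a bystander (tape measure, pencil, square) is moved by more than 20 mm (distance of any of tape_measure, pencil, combination_square from where it was at the start of the episode above 0.02 m).
It also fails if it takes over 72 s, if anything falls off the work surface, if the arm or the gripper's body presses on something with over 40 N, if the wrist force passes 120 N, or if a joint passes its speed limit or range.

## Working session

There is one attempt and no reset: what is moved stays moved. The work goes in short steps, Python scripts to look and compute and a tool call to move; the robot and the scene stay as the last step left them, time stands still between calls to the robot, and variables do not carry over. Pictures are saved under pics/ and viewed, at most 10 in all, crops included, and the job is handed in when it is done.

Besides the shell and the picture viewer there is one more tool, called after "Emit:" in YAML: its name, and indented under it one key for each argument. step_arm: Moves the arm, as the interface text tells. Its arguments: {"type":"object","properties":{"moves":{"type":"array","items":{"type":"array","items":{"type":"number"}}},"claw":{"type":"number"}},"required":["moves"]}

```bash
mkdir -p pics; cat > h.py <<'E'
import numpy as np, cv2
from cell import *
def ray(p,uv,st=None):
    d=np.array([(uv[0]-p['cx'])/p['fx'],(uv[1]-p['cy'])/p['fy'],1.])
    if 'mount' in p:
        M=np.array(p['mount']);R=np.array(st['tool_rot']);o=np.array(st['eef_pos'])+R@M[:3,3];return o,R@M[:3,:3]@d
    return np.array(p['origin']),np.array(p['rotation'])@d
def atz(p,uv,z,st=None):
    o,d=ray(p,uv,st);return o+d*(z-o[2])/d[2]
def tri(rs):
    A=0;b=0
    for o,d in rs:
        d=d/np.linalg.norm(d);P=np.eye(3)-np.outer(d,d);A=A+P;b=b+P@o
    x=np.linalg.solve(A,b);return x,[np.linalg.norm((np.eye(3)-np.outer(d,d)/(d@d))@(x-o)) for o,d in rs]
E
cat > a.py <<'E'
from h import *
np.set_printoptions(precision=4,suppress=True)
s=get_state();print({k:np.round(v,3).tolist() for k,v in s.items()},grip_depth if not callable(grip_depth) else grip_depth())
P={n:capture(n) for n in("scene","top")}
for n in P: cv2.imwrite(f"pics/{n}0.png",P[n]['frame']); print(n,np.array(P[n]['origin']),np.array(P[n]['rotation']).tolist(),P[n]['fx'])
for l,z in(("cut_board",0),("near_hinge",.054),("near_tab",.057),("far_stop",.054),("far_face",.047),("workpiece",.018),("work_end",.0405),("tape_measure",0),("pencil",.018),("combination_square",0)):
    rs=[]
    for n in P:
        r=place_of(P[n],l)
        if r: 
            print(l,n,r[0]['xy'],round(r[0]['score'],2),atz(P[n],r[0]['xy'],z)); rs.append(ray(P[n],r[0]['xy']))
    if len(rs)==2: print('   tri',*tri(rs))
E
python3 a.py
```

```text
{'time_s': 0.0, 'joint_pos': [71.527, 7.135, 94.632, -0.002, 78.352, -4.731], 'joint_velocities': [0.057, -0.084, 0.068, 0.102, 0.005, 0.01], 'effort': [0.0, -41.762, -35.992, 0.077, 0.049, -0.0], 'eef_pos': [0.154, 0.631, 0.213], 'tool_rot': [[-0.971, 0.238, -0.001], [0.238, 0.971, -0.002], [0.0, -0.002, -1.0]], 'wrist_force': [0.154, 0.569, -0.302], 'wrist_torque': [0.044, -0.026, -0.012], 'finger_force': 0.0, 'gripper_width': 1.0} 0.0188
scene [-0.342  -1.0601  0.856 ] [[0.7850565851017095, -0.3161749221445213, 0.5326533364162364], [-0.6194144789705077, -0.39593195531585335, 0.6779111962502609], [-0.0034440427025320187, -0.8621318375786101, -0.5066723134365959]] 440.34919380410713
top [ 0.2887 -0.0128  1.1964] [[0.009699496444246872, -0.9838589818685274, 0.17868246574678948], [-0.9999514853574516, -0.00923661718828213, 0.003422255739060039], [-0.0017165955127639069, -0.1787069911882064, -0.9839008408372787]] 386.6157999696045
cut_board scene [275.3, 212.0] 0.67 [0.5113 0.061  0.    ]
cut_board top [251.3, 214.9] 0.67 [0.4857 0.0583 0.    ]
   tri [0.4925 0.0523 0.0097] [np.float64
[... 1337 characters left out ...]
0.00017766721031781701)]
tape_measure scene [381.9, 277.8] 0.82 [ 0.5292 -0.4388 -0.    ]
tape_measure top [414.3, 205.5] 0.84 [ 0.5205 -0.4543  0.    ]
   tri [ 0.5171 -0.4487  0.0131] [np.float64(0.0011046248154651442), np.float64(0.001104624815464975)]
pencil scene [231.7, 200.8] 0.61 [0.4133 0.207  0.018 ]
pencil top [205.6, 237.7] 0.63 [0.4108 0.1956 0.018 ]
   tri [0.4085 0.1952 0.0251] [np.float64(0.001839076544987659), np.float64(0.0018390765449877511)]
combination_square scene [201.8, 180.4] 0.71 [0.425  0.4611 0.    ]
combination_square top [124.9, 234.6] 0.66 [0.42   0.4501 0.    ]
   tri [0.4187 0.4475 0.0075] [np.float64(0.0005198334843062305), np.float64(0.0005198334843061848)]
```

```bash
python3 -c "
import cv2
a=cv2.imread('pics/top0.png');cv2.imwrite('pics/topc.png',cv2.resize(a[150:290,100:340],None,fx=3.3,fy=3.3,interpolation=2))
a=cv2.imread('pics/scene0.png');cv2.imwrite('pics/scenec.png',cv2.resize(a[140:290,170:370],None,fx=4,fy=4,interpolation=2))"
```

```text
(no output)
```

View pics/topc.png

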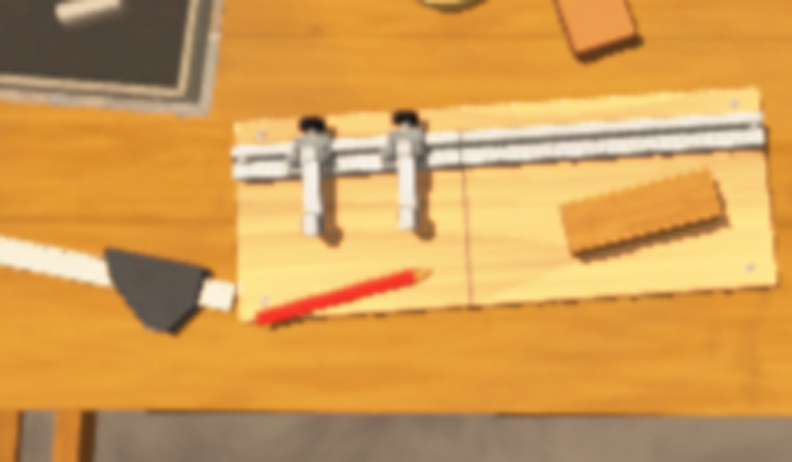

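View pics/scenec.png

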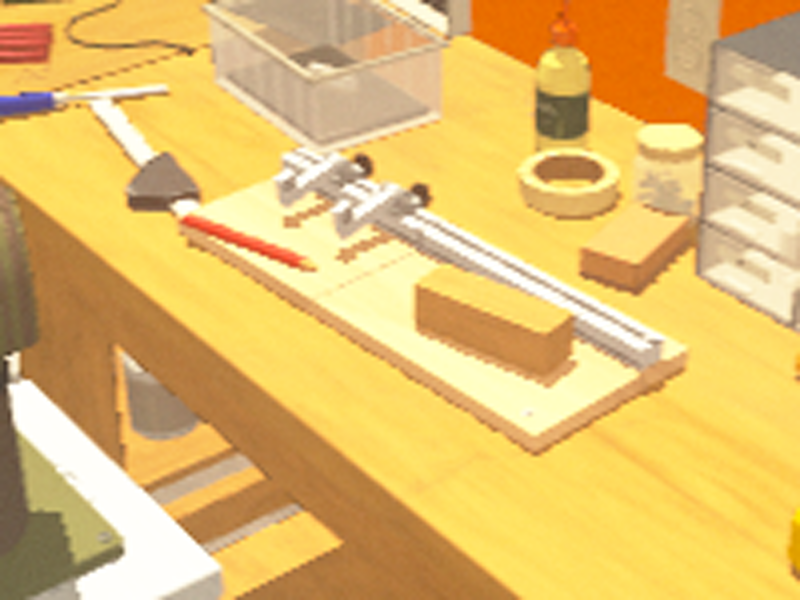

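The top crop shows the near stop at image col about 222, the far stop at col about 195, and the block at about (295,214). The board is yawed about +4°, and the pencil lies in front of the stops. I'll move over the near tab and refine with the wrist camera.

Emit:
step_arm:
  moves:
    - [-0.411, -0.393, -0.05, 0, 0, -17.6]
    - [-0.411, -0.393, -0.05, 0, 0, -17.6]
    - [-0.411, -0.393, -0.05, 0, 0, -17.6]
    - [-0.411, -0.393, -0.05, 0, 0, -17.6]
    - [-0.411, -0.393, -0.05, 0, 0, -17.6]
    - [-0.411, -0.393, -0.05, 0, 0, -17.6]
    - [-0.411, -0.393, -0.05, 0, 0, -17.6]
    - [-0.411, -0.393, -0.05, 0, 0, -17.6]
    - [-0.411, -0.393, -0.05, 0, 0, -17.6]
    - [-0.411, -0.393, -0.05, 0, 0, -17.6]
    - [-0.411, -0.393, -0.05, 0, 0, -17.6]
    - [-0.411, -0.393, -0.05, 0, 0, -17.6]
    - [-0.411, -0.393, -0.05, 0, 0, -17.6]
    - [-0.411, -0.393, -0.05, 0, 0, -17.6]
    - [-0.411, -0.393, -0.05, 0, 0, -17.6]
    - [-0.411, -0.393, -0.05, 0, 0, -17.6]
    - [-0.411, -0.393, -0.05, 0, 0, -17.6]
    - [-0.411, -0.393, -0.05, 0, 0, -17.6]
  claw: -1

```text
time_s: 2.6
eef_pos: [0.4597, 0.153, 0.2645]
tool_rot: [[-0.998, -0.069, -0.0], [-0.069, 0.998, 0.0], [0.0, 0.0, -1.0]]
wrist_force: [-0.1, 0.5, -0.5]
gripper_width: 1.0
finger_force: 0.0
```

```bash
cat > w.py <<'E'
from h import *
import sys
np.set_printoptions(precision=4,suppress=True)
s=get_state();p=capture("wrist");cv2.imwrite(f"pics/{sys.argv[1]}.png",p['frame'])
print(s['time_s'],np.array(s['eef_pos']),np.array(s['tool_rot']).tolist());print(np.array(p['mount']).tolist(),p['fx'])
np.savez('w_'+sys.argv[1],e=s['eef_pos'],R=s['tool_rot'],M=p['mount'],k=[p['fx'],p['fy'],p['cx'],p['cy']])
for l,z in(("near_hinge",.054),("near_tab",.057),("far_stop",.054),("far_face",.047),("workpiece",.018),("work_end",.0405),("pencil",.018)):
    for r in place_of(p,l)[:1]: print(l,r['xy'],round(r['score'],2),atz(p,r['xy'],z,s))
E
python3 w.py w1
```

```text
2.6 [0.4597 0.153  0.2645] [[-0.9976263380241263, -0.06885849647246788, -0.0004440091471358059], [-0.06885860597317518, 0.9976264013067092, 0.00023621866077414109], [0.0004266895857847243, 0.0002662318084321875, -0.9999998735283029]]
[[-0.00040375961892378745, -0.9715129847188927, -0.23698598587417918, 0.06638537810982259], [0.9999993228507893, -0.00013359769983135297, -0.0011560491410199012, -0.0009817045116243123], [0.0010914559688689077, -0.2369862921652667, 0.9715123808009991, -0.17073677901643125], [0.0, 0.0, 0.0, 1.0]] 300.9584680610946
near_hinge [267.3, 245.2] 0.59 [0.5426 0.1441 0.054 ]
near_tab [266.7, 194.6] 0.84 [0.4725 0.1391 0.057 ]
far_stop [338.5, 241.9] 0.76 [0.5313 0.2392 0.054 ]
far_face [327.8, 215.5] 0.95 [0.4975 0.2222 0.047 ]
workpiece [119.9, 182.4] 0.89 [ 0.4774 -0.0681  0.018 ]
work_end [163.0, 180.9] 0.69 [0.4669 0.0006 0.0405]
pencil [313.5, 143.7] 0.74 [0.4058 0.1975 0.018 ]
```

View pics/w1.png

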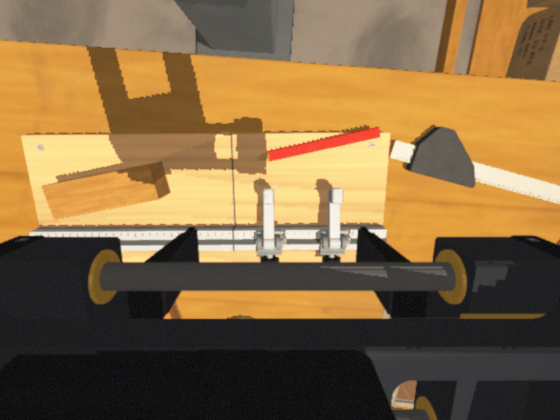

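The wrist view shows the near blade at cols 263–273 with its tab at row 190–202, the far blade at cols 330–341, the fence front near row 229, and the block at left. Next I'll extract edges numerically.

```bash
cat > e.py <<'E'
from h import *
np.set_printoptions(precision=4,suppress=True,linewidth=150)
f=cv2.imread('pics/w1.png');g=cv2.cvtColor(f,cv2.COLOR_BGR2GRAY).astype(int)
for r in(192,197,207,215,222): print(r,'cols258-280',g[r,258:281].tolist(),'325-346',g[r,325:347].tolist())
for c in(60,200,245,300,365): print(c,'r126-140',g[126:141,c].tolist(),'r218-256',g[218:257,c].tolist())
print('col267',g[183:206,267].tolist(),'col336',g[183:206,336].tolist())
cv2.imwrite('pics/w1c.png',cv2.resize(f[160:265,20:400],None,fx=2.1,fy=2.1,interpolation=2))
cv2.imwrite('pics/w1d.png',cv2.resize(f[180:262,240:360],None,fx=6.5,fy=6.5,interpolation=2))
E
python3 e.py
```

```text
192 cols258-280 [129, 127, 127, 127, 145, 183, 221, 235, 239, 239, 239, 239, 239, 237, 226, 206, 208, 225, 227, 227, 227, 227, 227] 325-346 [128, 128, 120, 111, 100, 95, 116, 164, 211, 233, 239, 240, 239, 239, 237, 236, 234, 221, 214, 225, 226, 227]
197 cols258-280 [137, 126, 124, 126, 143, 176, 217, 235, 237, 239, 239, 241, 243, 241, 229, 204, 208, 223, 224, 223, 225, 225, 223] 325-346 [126, 125, 117, 108, 99, 93, 115, 161, 210, 231, 239, 239, 240, 240, 241, 240, 237, 222, 208, 223, 224, 223]
207 cols258-280 [126, 123, 125, 126, 126, 174, 227, 239, 242, 240, 240, 240, 240, 242, 239, 223, 210, 222, 224, 223, 222, 223, 221] 325-346 [112, 114, 112, 114, 158, 223, 242, 243, 242, 241, 241, 241, 240, 241, 232, 214, 210, 211, 210, 209, 211, 210]
215 cols258-280 [116, 117, 119, 116, 122, 172, 227, 241, 241, 241, 241, 242, 242, 242, 241, 226, 210, 215, 217, 215, 217, 218, 218] 325-346 [117, 120, 117, 117, 160, 225, 243, 244, 242, 241, 242, 243, 242, 242, 234, 220, 217, 217, 217, 218, 219, 219]
222 cols258-280 [128, 124, 127, 128, 132, 176, 229, 241, 242, 241, 241, 242, 242, 242, 241, 218, 15
[... 1090 characters left out ...]
6 [214, 214, 214, 212, 188, 127, 117, 102, 94, 116, 119, 157, 217, 237, 239, 241, 242, 242, 242, 240, 219, 145, 111, 107, 111, 131, 197, 236, 240, 240, 238, 226, 208, 215, 219, 221, 222, 220, 221]
365 r126-140 [94, 94, 93, 91, 102, 119, 123, 121, 122, 122, 123, 124, 125, 134, 185] r218-256 [217, 215, 212, 210, 188, 126, 109, 93, 80, 59, 25, 16, 12, 18, 12, 16, 20, 20, 27, 27, 26, 21, 28, 26, 26, 26, 27, 23, 23, 25, 27, 25, 28, 25, 24, 20, 25, 25, 22]
col267 [126, 119, 118, 123, 128, 146, 192, 226, 239, 239, 238, 237, 237, 237, 239, 240, 241, 241, 241, 234, 221, 222, 238] col336 [217, 216, 216, 213, 198, 180, 216, 236, 240, 240, 239, 238, 238, 239, 239, 241, 243, 243, 240, 233, 223, 230, 240]
```

View pics/w1d.png

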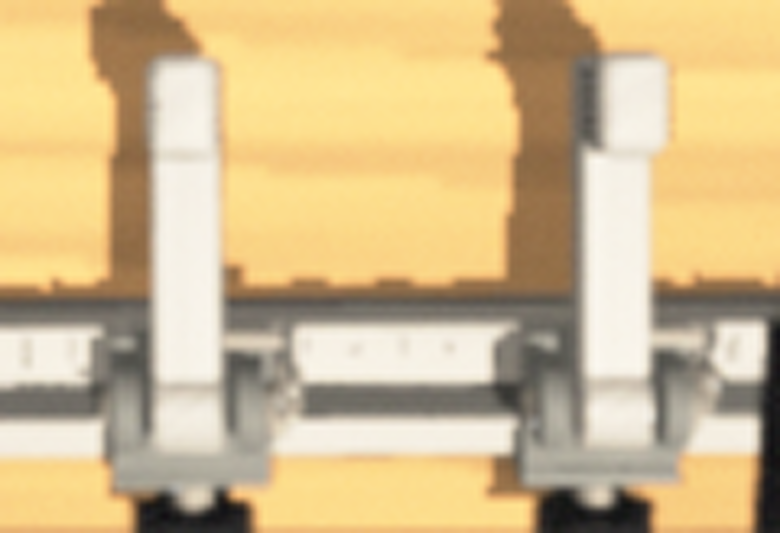

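```bash
cat > f.py <<'E'
from h import *
np.set_printoptions(precision=4,suppress=True)
d=np.load('w_w1.npz');p=dict(zip(('fx','fy','cx','cy'),d['k']),mount=d['M']);s=dict(eef_pos=d['e'],tool_rot=d['R'])
A=np.array([atz(p,q,.04,s)[:2] for q in((60,231),(200,230),(245,229.9),(300,229.3))]);print(A)
k=np.polyfit(A[:,1],A[:,0],1);yaw=-np.arctan(k[0]);print('yaw',np.degrees(yaw))
Y=np.array([-np.sin(yaw),np.cos(yaw)]);X=np.array([Y[1],-Y[0]])
f0=A.mean(0)@X;print('fence x (board axes)',f0)
def P(n,uv,z): w=atz(p,uv,z,s)[:2];print(n,w,'to fence',f0-w@X,'along',w@Y)
P('near blade L',(263,215),.0615);P('near blade R',(273,215),.0615)
P('near tab front L',(262.8,189),.068);P('near tab R',(272.4,193),.068);P('tab back',(267,202),.068)
P('far blade L',(329.3,215),.0615);P('far blade R',(339.6,215),.0615)
P('far tab L',(332,195),.068);P('far tab R',(342.3,195),.068)
P('board front',(60,134),.018);P('board front',(300,132.2),.018)
T=capture('top')
for n,q,z in(('near tab',(222.7,150+190/3.3),.065),('far tab',(194.8,150+190/3.3),.065)):
    w=atz(T,q,z)[:2];print('top',n,w,f0-w@X,w@Y)
E
python3 f.py
```

```text
[[ 0.5469 -0.143 ]
 [ 0.5321  0.05  ]
 [ 0.5277  0.1119]
 [ 0.5217  0.1875]]
yaw 4.349522381821763
fence x (board axes) 0.5344879067041707
near blade L [0.4987 0.1361] to fence 0.02690923251159294 along 0.09787377090132045
near blade R [0.4978 0.1489] to fence 0.026816805075718486 along 0.11075743408038471
near tab front L [0.4635 0.1341] to fence 0.062155872612885354 along 0.0985778022183686
near tab R [0.4677 0.1463] to fence 0.0570159866931268 along 0.11042265314005863
tab back [0.4797 0.1403] to fence 0.04557485032166064 along 0.10353092274153111
far blade L [0.4928 0.2213] to fence 0.02629653676437549 along 0.18327877606785054
far blade R [0.4919 0.2345] to fence 0.0262013724964979 along 0.19654393226758604
far tab L [0.4652 0.2205] to fence 0.053940204390945545 along 0.1846203996711452
far tab R [0.4643 0.2333] to fence 0.053847451851692596 along 0.19744551770422822
board front [ 0.4165 -0.1451] to fence 0.13021040422735963 along -0.17631138796514745
board front [0.392  0.1779] to fence 0.13017394687695538 along 0.14762272173989238
top near tab [0.4963 0.14  ] 0.0289847194576085 0.10195506692883248
top far tab [0.4955 0.2231] 0.023461711946333508 0.18484662929791135
```

Emit:
step_arm:
  moves:
    - [-0.013, -0.013, 0.04, 0, 0, -0.4]
    - [-0.013, -0.013, 0.08, 0, 0, -0.4]
    - [-0.013, -0.013, 0.12, 0, 0, -0.4]
    - [-0.013, -0.013, 0.145, 0, 0, -0.4]
    - [-0.013, -0.013, 0.155, 0, 0, -0.4]
    - [-0.013, -0.013, 0.155, 0, 0, -0.4]
    - [-0.013, -0.013, 0.155, 0, 0, -0.4]
    - [-0.013, -0.013, 0.155, 0, 0, -0.4]
  claw: 0.3

```text
time_s: 3.72
eef_pos: [0.476, 0.1403, 0.1124]
tool_rot: [[-0.997, -0.074, 0.004], [-0.074, 0.997, 0.001], [-0.004, 0.0, -1.0]]
wrist_force: [0.6, -0.3, 0.6]
gripper_width: 0.497
finger_force: 0.0
```

```bash
python3 w.py w2
```

```text
3.7167 [0.476  0.1403 0.1124] [[-0.9972154868157054, -0.0744468257126361, 0.004352355250649934], [-0.07444414100574832, 0.9972248833276179, 0.0007758492991116066], [-0.0043980364745799805, 0.0004496815885226996, -0.9999902274830674]]
[[-0.0003984920435693656, -0.9715144146657143, -0.23698013271332063, 0.06638763779498003], [0.999999321551516, -0.00012774732585732566, -0.0011578329439101472, -0.000980037747532858], [0.001094577816548119, -0.23698043332172508, 0.9715138064495267, -0.17073827812434983], [0.0, 0.0, 0.0, 1.0]] 300.9584680610946
near_hinge [277.2, 292.9] 0.58 [0.5421 0.1441 0.054 ]
near_tab [279.5, 217.8] 0.92 [0.4752 0.1409 0.057 ]
far_face [373.5, 246.4] 0.95 [0.4971 0.2214 0.047 ]
workpiece [44.0, 193.0] 0.97 [ 0.4791 -0.0706  0.018 ]
work_end [106.5, 189.2] 0.84 [ 0.4662 -0.0018  0.0405]
pencil [356.8, 135.2] 0.64 [0.4082 0.2025 0.018 ]
```

View pics/w2.png

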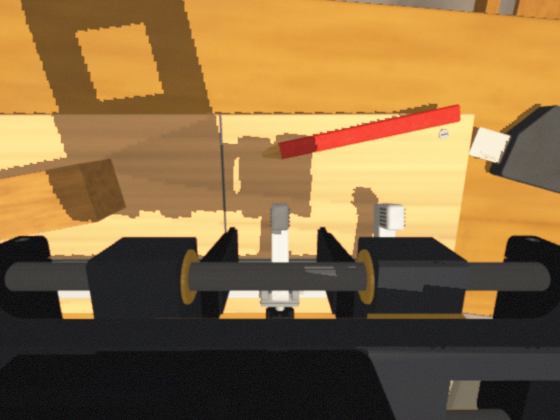

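The tab is at cols ~271–289 (rows 206–230), between the fingertips (inner edges at about 237 and 318). I'll check the centring in pixels.

```bash
python3 -c "
import cv2
g=cv2.cvtColor(cv2.imread('pics/w2.png'),6).astype(int)
for r in (210,218,224): print(r,g[r,266:295].tolist())
for r in(229,233,240,246): print(r,'L',g[r,200:245].tolist(),'R',g[r,312:358].tolist())
"
```

```text
210 [134, 134, 132, 128, 114, 113, 128, 134, 140, 144, 145, 146, 146, 146, 147, 146, 148, 144, 144, 140, 136, 130, 116, 106, 123, 130, 131, 134, 133]
218 [129, 130, 127, 125, 113, 112, 126, 133, 135, 137, 140, 140, 142, 141, 139, 142, 142, 140, 141, 140, 134, 128, 126, 159, 211, 226, 227, 228, 227]
224 [113, 115, 112, 111, 104, 111, 126, 133, 137, 142, 141, 143, 140, 141, 140, 139, 142, 139, 138, 136, 131, 131, 120, 154, 199, 210, 212, 213, 212]
229 L [225, 224, 224, 224, 225, 226, 226, 225, 225, 225, 225, 225, 224, 225, 224, 225, 225, 225, 225, 224, 225, 226, 224, 217, 180, 129, 161, 200, 176, 82, 32, 20, 21, 21, 51, 94, 126, 178, 218, 226, 226, 225, 226, 226, 225] R [213, 214, 215, 216, 207, 176, 119, 94, 52, 21, 17, 17, 29, 90, 171, 210, 214, 216, 214, 214, 216, 215, 216, 215, 215, 212, 214, 214, 213, 213, 212, 212, 213, 213, 213, 213, 213, 211, 214, 213, 212, 213, 210, 187, 131, 117]
233 L [225, 225, 225, 226, 226, 226, 226, 226, 225, 226, 226, 226, 225, 227, 227, 226, 227, 227, 226, 226, 226, 225, 215, 180, 104, 44, 30, 25, 22, 20, 20, 15, 18, 25, 23, 32, 49, 127, 202, 226, 227,
[... 383 characters left out ...]
 23, 23, 25, 28, 26, 24, 25, 40, 103, 187, 220, 223, 223, 223, 223, 222] R [223, 223, 224, 221, 196, 116, 42, 29, 27, 27, 26, 27, 22, 18, 19, 17, 14, 19, 18, 17, 19, 19, 17, 34, 88, 163, 209, 221, 223, 223, 223, 224, 222, 222, 223, 223, 222, 222, 222, 222, 222, 220, 196, 134, 121, 105]
246 L [221, 222, 222, 220, 222, 222, 220, 220, 222, 222, 220, 206, 158, 78, 28, 19, 17, 19, 14, 14, 21, 13, 12, 13, 18, 15, 19, 24, 28, 28, 24, 27, 28, 27, 24, 29, 29, 74, 162, 208, 213, 213, 213, 211, 213] R [219, 219, 218, 217, 182, 84, 35, 28, 30, 29, 28, 29, 25, 28, 26, 21, 20, 9, 14, 20, 20, 21, 24, 22, 20, 21, 20, 16, 28, 75, 152, 204, 219, 221, 221, 220, 220, 220, 220, 220, 218, 193, 132, 121, 119, 100]
```

Emit:
step_arm:
  moves:
    - [0, 0, 0.015, 0, 0, 0]
    - [0, 0, 0.03, 0, 0, 0]
    - [0, 0, 0.045, 0, 0, 0]
    - [0, 0, 0.058, 0, 0, 0]
    - [0, 0, 0.067, 0, 0, 0]
    - [0, 0, 0.07, 0, 0, 0]
    - [0, 0, 0.07, 0, 0, 0]
    - [0, 0, 0.07, 0, 0, 0]
    - [0, 0, 0.07, 0, 0, 0]
    - [0, 0, 0.07, 0, 0, 0]
    - [0, 0, 0.07, 0, 0, 0]
    - [0, 0, 0.07, 0, 0, 0]
  claw: 0.42

```text
time_s: 5.12
eef_pos: [0.4745, 0.14, 0.0402]
tool_rot: [[-0.997, -0.074, 0.001], [-0.074, 0.997, 0.0], [-0.001, 0.0, -1.0]]
wrist_force: [-0.6, 0.1, -0.3]
gripper_width: 0.287
finger_force: 0.0
```

```bash
python3 w.py w3; python3 -c "
import cv2
f=cv2.imread('pics/w3.png')
cv2.imwrite('pics/w3c.png',cv2.resize(f[190:290,220:340],None,fx=5,fy=5,interpolation=2))
"
```

```text
5.1167 [0.4745 0.14   0.0402] [[-0.9972377938788133, -0.07426844537030551, 0.0009901929083368025], [-0.07426831282943133, 0.9972382808568637, 0.0001700091671860007], [-0.001000084590172035, 9.59996101458709e-05, -0.9999994953073162]]
[[-0.0004022435639499083, -0.9715144222835049, -0.23698009514569107, 0.06638980512786713], [0.9999993215437539, -0.00013171573202492396, -0.0011573949178007121, -0.0009802955568013472], [0.0010932118482135766, -0.23698039991972225, 0.9715138161352833, -0.17073699766245137], [0.0, 0.0, 0.0, 1.0]] 300.9584680610946
near_tab [277.1, 255.1] 0.95 [0.474  0.1388 0.057 ]
far_face [412.8, 293.4] 0.84 [0.4969 0.2226 0.047 ]
work_end [36.2, 213.7] 0.76 [ 0.4655 -0.0038  0.0405]
pencil [386.1, 138.8] 0.68 [0.4077 0.2022 0.018 ]
```

View pics/w3c.png

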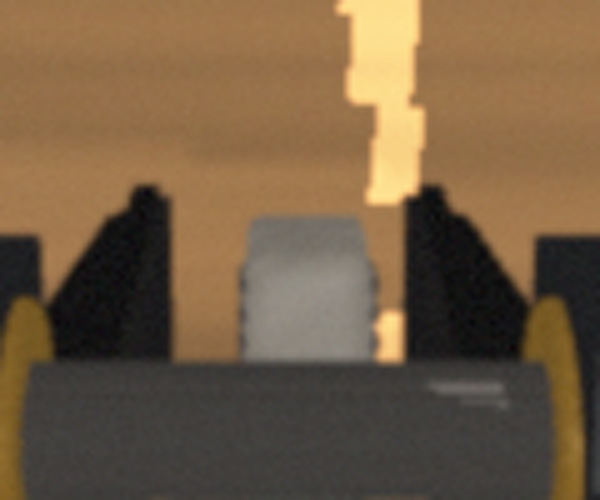

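The tab centre sits about 2 mm to +y of the finger midpoint (crop 308 vs 288.5, i.e. ~3.9 px). I'll recentre, then pinch.

Emit:
step_arm:
  moves:
    - [0, 0.001, 0, 0, 0, 0]
    - [0, 0.002, 0, 0, 0, 0]
    - [0, 0.002, 0, 0, 0, 0]
    - [0, 0.002, 0, 0, 0, 0]
    - [0, 0.002, 0, 0, 0, 0]

```text
time_s: 5.93
eef_pos: [0.474, 0.1419, 0.0396]
tool_rot: [[-0.997, -0.074, -0.0], [-0.074, 0.997, -0.0], [0.0, -0.0, -1.0]]
wrist_force: [-0.0, 0.0, -0.1]
gripper_width: 0.285
finger_force: 0.0
```

Emit:
step_arm:
  moves:
    - [0, 0, 0, 0, 0, 0]
    - [0, 0, 0, 0, 0, 0]
    - [0, 0, 0, 0, 0, 0]
    - [0, 0, 0, 0, 0, 0]
    - [0, 0, 0, 0, 0, 0]
    - [0, 0, 0, 0, 0, 0]
  claw: 0.66

```text
time_s: 6.43
eef_pos: [0.474, 0.1419, 0.0397]
tool_rot: [[-0.997, -0.074, 0.0], [-0.074, 0.997, 0.0], [-0.0, 0.0, -1.0]]
wrist_force: [0.2, -0.1, -0.1]
gripper_width: 0.17
finger_force: 0.0
```

Emit:
step_arm:
  moves:
    - [0, 0, 0, 0, 0, 0]
    - [0, 0, 0, 0, 0, 0]
    - [0, 0, 0, 0, 0, 0]
    - [0, 0, 0, 0, 0, 0]
    - [0, 0, 0, 0, 0, 0]
  claw: 1.0

```text
time_s: 6.85
eef_pos: [0.474, 0.1422, 0.0397]
tool_rot: [[-0.997, -0.074, -0.0], [-0.074, 0.997, 0.001], [0.0, 0.001, -1.0]]
wrist_force: [-0.4, 2.4, -0.2]
gripper_width: 0.149
finger_force: 30.0
```

Emit:
step_arm:
  moves:
    - [-0.0007, 0, -0.0067, 0, 0, 0]
    - [-0.002, 0, -0.0134, 0, 0, 0]
    - [-0.0041, 0, -0.0198, 0, 0, 0]
    - [-0.0068, 0, -0.026, 0, 0, 0]
    - [-0.0101, 0, -0.0319, 0, 0, 0]
    - [-0.0141, 0, -0.0374, 0, 0, 0]

```text
time_s: 7.35
eef_pos: [0.4854, 0.143, 0.0754]
tool_rot: [[-0.997, -0.074, -0.007], [-0.074, 0.997, -0.0], [0.007, 0.0, -1.0]]
wrist_force: [-2.5, 4.3, -9.9]
gripper_width: 0.147
finger_force: 30.0
```

Emit:
step_arm:
  moves:
    - [-0.0045, 0, -0.005, 0, 0, 0]
    - [-0.0095, 0, -0.0096, 0, 0, 0]
    - [-0.0149, 0, -0.0136, 0, 0, 0]
    - [-0.0208, 0, -0.017, 0, 0, 0]
    - [-0.0269, 0, -0.0198, 0, 0, 0]
    - [-0.0334, 0, -0.0219, 0, 0, 0]
    - [-0.04, 0, -0.0234, 0, 0, 0]
    - [-0.0467, 0, -0.0241, 0, 0, 0]
    - [-0.0534, 0, -0.0242, 0, 0, 0]
    - [-0.0602, 0, -0.0235, 0, 0, 0]
    - [-0.0668, 0, -0.0221, 0, 0, 0]
    - [-0.0732, 0, -0.0201, 0, 0, 0]
    - [-0.0732, 0, -0.0201, 0, 0, 0]
    - [-0.0732, 0, -0.0201, 0, 0, 0]

```text
time_s: 8.52
eef_pos: [0.5639, 0.149, 0.0999]
tool_rot: [[-0.997, -0.074, 0.006], [-0.074, 0.997, 0.001], [-0.006, 0.001, -1.0]]
wrist_force: [0.5, 5.3, 5.8]
gripper_width: 0.142
finger_force: 30.0
```

Emit:
step_arm:
  moves:
    - [0, 0, 0, 0, 0, 0]
    - [0, 0, 0, 0, 0, 0]
    - [0, 0, 0, 0, 0, 0]
    - [0, 0, 0, 0, 0, 0]
    - [0, 0, 0, 0, 0, 0]
    - [0, 0, 0, 0, 0, 0]
  claw: 0.3

```text
time_s: 9.02
eef_pos: [0.5608, 0.1481, 0.0968]
tool_rot: [[-0.997, -0.074, -0.001], [-0.074, 0.997, -0.001], [0.001, -0.0, -1.0]]
wrist_force: [-0.1, -1.1, -0.1]
gripper_width: 0.35
finger_force: 0.0
```

Emit:
step_arm:
  moves:
    - [0, 0, -0.03, 0, 0, 0]
    - [0, 0, -0.06, 0, 0, 0]
    - [0, 0, -0.09, 0, 0, 0]
    - [0, 0, -0.09, 0, 0, 0]
    - [0, 0, -0.09, 0, 0, 0]

```text
time_s: 9.43
eef_pos: [0.5625, 0.1485, 0.1899]
tool_rot: [[-0.997, -0.074, 0.005], [-0.074, 0.997, 0.001], [-0.005, 0.0, -1.0]]
wrist_force: [-0.7, -0.9, -1.1]
gripper_width: 0.353
finger_force: 0.0
```

```bash
cat > b.py <<'E'
from h import *
np.set_printoptions(precision=4,suppress=True)
P={n:capture(n) for n in("scene","top")};s=get_state();print(s['time_s'],s['eef_pos'])
for n in P: cv2.imwrite(f"pics/{n}1.png",P[n]['frame'])
for l,z in(("near_tab",.1),("near_hinge",.054),("workpiece",.018),("work_end",.0405),("far_face",.047)):
    rs=[]
    for n in P:
        r=place_of(P[n],l)
        if r: print(l,n,r[0]['xy'],round(r[0]['score'],2),atz(P[n],r[0]['xy'],z)); rs.append(ray(P[n],r[0]['xy']))
    if len(rs)==2: print('   tri',*tri(rs))
a=cv2.resize(P['scene']['frame'][150:250,200:330],None,fx=4,fy=4,interpolation=2)
b=cv2.resize(P['top']['frame'][170:240,180:330],None,fx=3.46,fy=3,interpolation=2)[:, :520]
cv2.imwrite('pics/c1.png',np.vstack([a[:390],b]))
E
python3 b.py
```

```text
9.5333 [0.5605 0.1482 0.1861]
near_tab scene [275.1, 172.5] 0.49 [0.5914 0.1645 0.1   ]
near_hinge scene [271.0, 188.1] 0.67 [0.5529 0.1411 0.054 ]
workpiece scene [291.9, 224.8] 0.67 [ 0.4862 -0.067   0.018 ]
workpiece top [293.8, 215.1] 0.65 [ 0.4834 -0.074   0.018 ]
   tri [ 0.4819 -0.0733  0.0231] [np.float64(0.0007791194920210664), np.float64(0.0007791194920213055)]
work_end scene [275.3, 213.5] 0.73 [ 0.4647 -0.0002  0.0405]
work_end top [273.1, 220.3] 0.74 [ 0.4631 -0.0103  0.0405]
   tri [ 0.4604 -0.0092  0.0469] [np.float64(0.0020762437449375662), np.float64(0.00207624374493738)]
far_face scene [247.6, 189.1] 0.5 [0.4849 0.2017 0.047 ]Traceback (most recent call last):
  File "b.py", line 13, in <module>
    cv2.imwrite('pics/c1.png',np.vstack([a[:390],b]))
                              ~~~~~~~~~^^^^^^^^^^^^^
    return _nx.concatenate(arrs, 0, dtype=dtype, casting=casting)
           ~~~~~~~~~~~~~~~^^^^^^^^^^^^^^^^^^^^^^^^^^^^^^^^^^^^^^^
ValueError: all the input array dimensions except for the concatenation axis must match exactly, but along dimension 1, the array at index 0 has size 520 and the array at index 1 has size 519
```

Emit:
step_arm:
  moves:
    - [0.02, -0.03, 0, 0, 0, 7]
    - [0.04, -0.06, 0, 0, 0, 14]
    - [0.06, -0.09, 0, 0, 0, 21]
    - [0.08, -0.12, 0, 0, 0, 28]
    - [0.092, -0.15, 0, 0, 0, 35]
    - [0.092, -0.18, 0, 0, 0, 42]
    - [0.092, -0.21, 0, 0, 0, 49]
    - [0.092, -0.24, 0, 0, 0, 56]
    - [0.092, -0.255, 0, 0, 0, 63]
    - [0.092, -0.261, 0.01, 0, 0, 70]
    - [0.092, -0.261, 0.02, 0, 0, 77]
    - [0.092, -0.261, 0.03, 0, 0, 83]
    - [0.092, -0.261, 0.03, 0, 0, 83]
    - [0.092, -0.261, 0.03, 0, 0, 83]
    - [0.092, -0.261, 0.03, 0, 0, 83]
    - [0.092, -0.261, 0.03, 0, 0, 83]
  claw: -0.5

```text
time_s: 11.37
eef_pos: [0.4892, -0.1187, 0.1581]
tool_rot: [[-0.197, 0.98, 0.001], [0.98, 0.197, -0.001], [-0.001, 0.001, -1.0]]
wrist_force: [-1.7, -0.1, 0.8]
gripper_width: 0.747
finger_force: 0.0
```

```bash
python3 w.py w4
```

```text
11.3667 [ 0.4892 -0.1187  0.1581] [[-0.19707803290122344, 0.9803867389026123, 0.0014460745780850769], [0.9803874813127462, 0.19707895267667722, -0.0005223955529587722], [-0.0007971405359238564, 0.0013147607254257435, -0.9999988179849018]]
[[-0.00040180854640324505, -0.9713009859104953, -0.2378533861839883, 0.0651700060529222], [0.9999999164199966, -0.0004082501783255618, -2.2176317096447704e-05, -0.0004001779103874892], [-7.556380866539159e-05, -0.23785337521483552, 0.9713010687675674, -0.1707363814110492], [0.0, 0.0, 0.0, 1.0]] 300.9584680610946
workpiece [282.1, 146.7] 0.91 [ 0.4842 -0.0688  0.018 ]
work_end [275.9, 72.3] 0.93 [ 0.4651 -0.0051  0.0405]
```

View pics/w4.png

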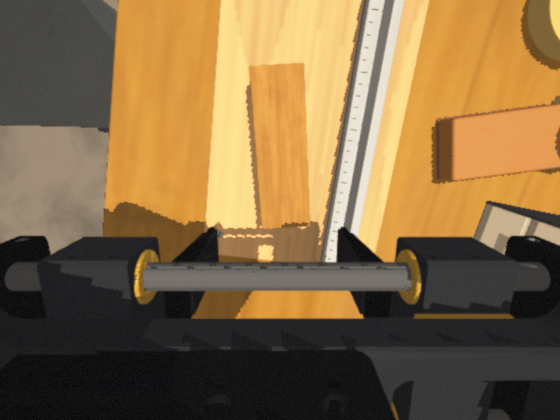

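The block's top face has its far end at about (249,66)–(303,63) and its rear end at about (262,228)–(309,225). The fence runs diagonally at right. Next I'll compute the block pose.

```bash
cat > k.py <<'E'
from h import *
np.set_printoptions(precision=4,suppress=True)
d=np.load('w_w4.npz');p=dict(zip(('fx','fy','cx','cy'),d['k']),mount=d['M']);s=dict(eef_pos=d['e'],tool_rot=d['R'])
c=[atz(p,q,.063,s)[:2] for q in((249.5,66),(303.5,63.5),(262,228),(309,225.5))]
for q in c: print(q)
f=(c[0]+c[1])/2;r=(c[2]+c[3])/2;v=f-r;print('len',np.linalg.norm(v),'wid',np.linalg.norm(c[0]-c[1]),'yaw',np.degrees(np.arctan2(-v[0],v[1])),'ctr',(f+r)/2)
g=r+v/np.linalg.norm(v)*.020;print('grasp',g,'in tool',(g-d['e'][:2])@d['R'][:2,:2])
fe=[atz(p,q,.04,s)[:2] for q in((325,262),(366,0))];u=fe[1]-fe[0];print('fence yaw',np.degrees(np.arctan2(-u[0],u[1])),fe)
E
python3 k.py
python3 -c "
import cv2;g=cv2.cvtColor(cv2.imread('pics/w4.png'),6).astype(int)
for r in(90,150,210): print(r,g[r,240:270].tolist(),g[r,296:316].tolist())
for r in(20,140,230): print(r,g[r,320:385].tolist())
for c in(285,):print(g[215:240,c].tolist(),g[58:72,c].tolist())
"
```

```text
[ 0.4439 -0.0085]
[0.4867 0.002 ]
[ 0.4796 -0.1429]
[ 0.5217 -0.132 ]
len 0.13881769144608574 wid 0.044104647690716356 yaw 14.757248103425633 ctr [ 0.483  -0.0704]
grasp [ 0.4956 -0.1181] in tool [-0.0007  0.0063]
fence yaw 5.238646433652216 [array([ 0.5508, -0.1741]), array([0.5288, 0.0658])]
90 [226, 225, 224, 224, 221, 196, 139, 121, 116, 116, 117, 141, 163, 166, 166, 169, 174, 175, 177, 179, 179, 179, 178, 181, 178, 175, 176, 174, 167, 163] [174, 173, 174, 173, 169, 168, 170, 171, 177, 195, 213, 213, 216, 220, 221, 222, 221, 220, 220, 217]
150 [222, 220, 219, 217, 217, 219, 220, 222, 221, 198, 147, 128, 122, 122, 125, 135, 159, 165, 169, 172, 171, 164, 162, 162, 163, 164, 164, 162, 160, 164] [169, 172, 170, 171, 169, 172, 171, 175, 177, 178, 181, 195, 210, 212, 212, 212, 213, 211, 214, 213]
210 [222, 223, 223, 224, 222, 222, 222, 220, 222, 223, 223, 223, 224, 223, 220, 201, 161, 128, 128, 122, 137, 165, 174, 174, 171, 172, 170, 166, 166, 167] [179, 175, 173, 171, 173, 172, 173, 167, 168, 170, 173, 171, 172, 188, 206, 207, 206, 206, 206, 207]
20 [207, 210, 213, 214, 213, 214, 216,
[... 426 characters left out ...]
218, 194, 185, 190, 189, 214, 228, 229, 226, 229, 228, 211, 154, 114, 106, 105, 110, 107, 107, 115, 162, 215, 228, 229, 229, 229, 228, 227, 226, 215, 204, 207, 208, 206, 207, 207, 209, 209]
230 [173, 203, 179, 124, 111, 96, 89, 104, 114, 157, 212, 226, 220, 204, 204, 214, 221, 178, 77, 40, 26, 19, 18, 13, 14, 22, 20, 51, 86, 107, 161, 218, 231, 231, 233, 234, 234, 232, 224, 219, 219, 217, 219, 220, 221, 220, 220, 217, 216, 214, 216, 216, 219, 219, 219, 219, 218, 216, 213, 201, 179, 168, 166, 169, 169]
[170, 172, 171, 172, 172, 170, 170, 148, 108, 94, 91, 91, 103, 118, 119, 118, 116, 116, 119, 115, 117, 117, 117, 117, 118] [218, 219, 219, 220, 217, 207, 181, 172, 171, 171, 172, 172, 173, 171]
```

```bash
cat >> k.py <<'E'
print()
c=[np.array([atz(p,q,.063,s)[:2] for q in l]) for l in(((251,90),(255.8,150),(260.4,210)),((305,90),(307.1,150),(309.2,210)))]
for l in c: u=l[0]-l[2];print(np.degrees(np.arctan2(-u[0],u[1])),l.mean(0))
fe=np.array([atz(p,q,.04,s)[:2] for q in((365.3,20),(345,140),(329.2,230))]);u=fe[0]-fe[2];y=np.arctan2(-u[0],u[1]);print('fence',np.degrees(y),fe)
y=np.radians(4.35);X=np.array([np.cos(y),np.sin(y)]);print(fe@X)
E
python3 k.py|tail -6
```

```text
14.921588318210986 [ 0.4615 -0.0756]
14.738523716255958 [ 0.5053 -0.0668]
fence 4.372702869502644 [[ 0.5322  0.051 ]
 [ 0.5402 -0.0501]
 [ 0.5468 -0.1393]]
[0.5345 0.5349 0.5346]
```

Emit:
step_arm:
  moves:
    - [0, 0.006, 0.025, 0, 0, -3.4]
    - [0, 0.006, 0.05, 0, 0, -3.4]
    - [0, 0.006, 0.075, 0, 0, -3.4]
    - [0, 0.006, 0.095, 0, 0, -3.4]
    - [0, 0.006, 0.105, 0, 0, -3.4]
    - [0, 0.006, 0.109, 0, 0, -3.4]
    - [0, 0.006, 0.109, 0, 0, -3.4]
    - [0, 0.006, 0.109, 0, 0, -3.4]
    - [0, 0.006, 0.109, 0, 0, -3.4]

```text
time_s: 12.52
eef_pos: [0.4959, -0.118, 0.0498]
tool_rot: [[-0.253, 0.967, 0.003], [0.967, 0.253, -0.001], [-0.002, 0.002, -1.0]]
wrist_force: [-0.2, 0.4, 0.4]
gripper_width: 0.749
finger_force: 0.0
```

Emit:
step_arm:
  moves:
    - [0, 0, 0, 0, 0, 0]
    - [0, 0, 0, 0, 0, 0]
    - [0, 0, 0, 0, 0, 0]
    - [0, 0, 0, 0, 0, 0]
    - [0, 0, 0, 0, 0, 0]
    - [0, 0, 0, 0, 0, 0]
    - [0, 0, 0, 0, 0, 0]
    - [0, 0, 0, 0, 0, 0]
    - [0, 0, 0, 0, 0, 0]
    - [0, 0, 0, 0, 0, 0]
  claw: 1

```text
time_s: 13.35
eef_pos: [0.4949, -0.1176, 0.0485]
tool_rot: [[-0.253, 0.967, 0.001], [0.967, 0.253, -0.0], [-0.0, 0.001, -1.0]]
wrist_force: [0.5, 0.1, 2.4]
gripper_width: 0.471
finger_force: 30.0
```

Emit:
step_arm:
  moves:
    - [0.002, 0.0, -0.001, 0, 0, 3.4]
    - [0.005, 0.002, -0.001, 0, 0, 6.8]
    - [0.012, 0.005, -0.001, 0, 0, 10.3]
    - [0.024, 0.01, -0.001, 0, 0, 10.3]
    - [0.036, 0.015, -0.001, 0, 0, 10.3]
    - [0.048, 0.02, -0.001, 0, 0, 10.3]
    - [0.06, 0.025, -0.001, 0, 0, 10.3]
    - [0.072, 0.03, -0.001, 0, 0, 10.3]
    - [0.084, 0.035, -0.001, 0, 0, 10.3]
    - [0.096, 0.04, -0.001, 0, 0, 10.3]
    - [0.106, 0.044, -0.001, 0, 0, 10.3]
    - [0.113, 0.047, -0.001, 0, 0, 10.3]
    - [0.113, 0.047, -0.001, 0, 0, 10.3]
    - [0.113, 0.047, -0.001, 0, 0, 10.3]
    - [0.113, 0.047, -0.001, 0, 0, 10.3]

```text
time_s: 14.6
eef_pos: [0.5111, 0.0034, 0.0488]
tool_rot: [[-0.076, 0.997, -0.001], [0.997, 0.076, -0.0], [-0.0, -0.001, -1.0]]
wrist_force: [-0.3, 0.4, -2.0]
gripper_width: 0.47
finger_force: 30.0
```

```bash
python3 w.py w5
```

```text
14.6 [0.5111 0.0034 0.0488] [[-0.07605883489547509, 0.9971030657135228, -0.0007279965914630706], [0.9971033241775216, 0.0760587257471704, -0.00017649887558765097], [-0.00012061707684847684, -0.0007393121201752985, -0.9999997194345154]]
[[-0.00040404838948771617, -0.9713053501221887, -0.2378355599335573, 0.06512857190760901], [0.9999998961637411, -0.00044257927696241613, 0.00010860979763141701, -0.0002842149599470156], [-0.00021075436766640644, -0.237835491353989, 0.9713054280889203, -0.17073628830719448], [0.0, 0.0, 0.0, 1.0]] 300.9584680610946
workpiece [279.8, 156.2] 0.63 [0.5089 0.0526 0.018 ]
work_end [277.6, 27.9] 0.79 [0.5021 0.1221 0.0405]
```

View pics/w5.png

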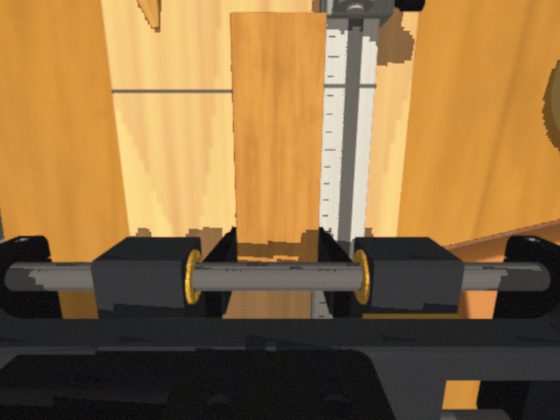

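The block is aligned with the fence, its end at row 14, and the near carriage is at (355,10). I'll confirm the parked blade from the scene camera.

```bash
python3 - <<'E'
from h import *
p=capture('scene');cv2.imwrite('pics/s2.png',cv2.resize(p['frame'][150:250,200:330],None,fx=6,fy=6,interpolation=2))
d=np.load('w_w5.npz');q=dict(zip(('fx','fy','cx','cy'),d['k']),mount=d['M']);s=dict(eef_pos=d['e'],tool_rot=d['R'])
y=np.radians(4.36);X=np.array([np.cos(y),np.sin(y)]);Y=np.array([-X[1],X[0]])
for uv,z in(((278,14),.063),((326,100),.063),((319,200),.063),((345,18),.063),((321.5,170),.04)):
    w=atz(q,uv,z,s)[:2];print(uv,w,'x',w@X,'along',w@Y)
E
```

```text
(278, 14) [0.50235808 0.12110126] x 0.5101107630472573 along 0.08256006622370081
(326, 100) [0.52885298 0.08520529] x 0.5338000682367955 along 0.04475375904759562
(319, 200) [0.53090772 0.03464371] x 0.5320050276962285 along -0.005817706302308734
(345, 18) [0.53352803 0.12179994] x 0.5412436250061416 along 0.08088708765564984
(321.5, 170) [0.53405749 0.04806499] x 0.5361660112941786 along 0.007325278517030951
```

View pics/s2.png

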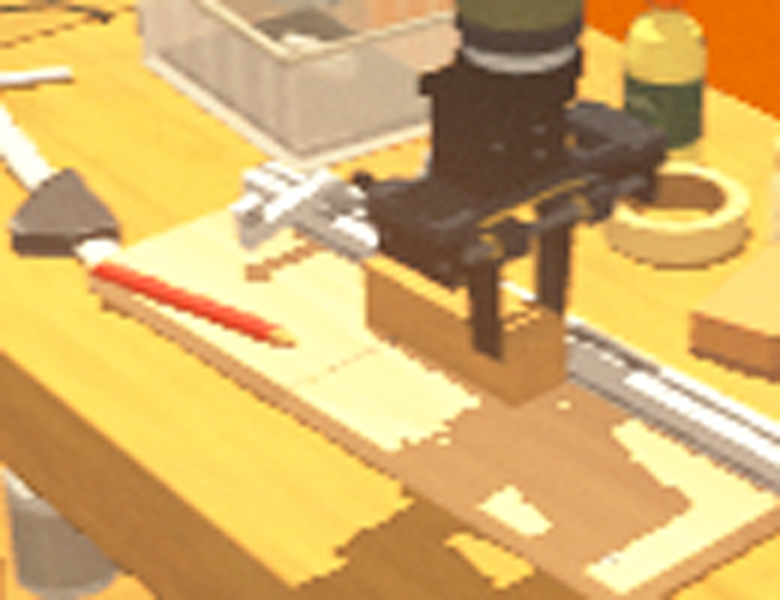

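Only the far blade still reaches over the board, at about (255,220) in the crop, so the near one is up. Sliding on.

Emit:
step_arm:
  moves:
    - [0.006, 0, 0, 0, 0, 0]
    - [0.014, 0, 0, 0, 0, 0]
    - [0.022, 0, 0, 0, 0, 0]
    - [0.03, 0, 0, 0, 0, 0]
    - [0.038, 0, 0, 0, 0, 0]
    - [0.046, 0, 0, 0, 0, 0]
    - [0.054, 0, 0, 0, 0, 0]
    - [0.062, 0, 0, 0, 0, 0]
    - [0.07, 0, 0, 0, 0, 0]
    - [0.077, 0, 0, 0, 0, 0]
    - [0.083, 0, 0, 0, 0, 0]
    - [0.088, 0, 0, 0, 0, 0]
    - [0.09, 0, 0, 0, 0, 0]
    - [0.09, 0, 0, 0, 0, 0]
    - [0.09, 0, 0, 0, 0, 0]
    - [0.09, 0, 0, 0, 0, 0]

```text
time_s: 16.38
eef_pos: [0.5046, 0.0932, 0.0491]
tool_rot: [[-0.076, 0.997, -0.0], [0.997, 0.076, -0.0], [-0.0, -0.0, -1.0]]
wrist_force: [-0.9, -0.6, -1.2]
gripper_width: 0.472
finger_force: 30.0
```

Emit:
step_arm:
  moves:
    - [0, 0.0005, 0, 0, 0, 0]
    - [0, 0.001, 0, 0, 0, 0]
    - [0, 0.001, 0, 0, 0, 0]
    - [0, 0.001, 0, 0, 0, 0]

```text
time_s: 16.72
eef_pos: [0.5057, 0.0933, 0.0492]
tool_rot: [[-0.076, 0.997, 0.0], [0.997, 0.076, -0.0], [-0.0, 0.0, -1.0]]
wrist_force: [-0.2, 0.2, -2.3]
gripper_width: 0.471
finger_force: 30.0
```

Emit:
step_arm:
  moves:
    - [0, 0.0005, 0, 0, 0, 0]
    - [0, 0.001, 0, 0, 0, 0]
    - [0, 0.001, 0, 0, 0, 0]
    - [0, 0.001, 0, 0, 0, 0]

```text
time_s: 17.05
eef_pos: [0.5063, 0.0934, 0.049]
tool_rot: [[-0.076, 0.997, -0.001], [0.997, 0.076, -0.0], [-0.0, -0.001, -1.0]]
wrist_force: [-1.9, -2.2, -1.8]
gripper_width: 0.471
finger_force: 30.0
```

Emit:
step_arm:
  moves:
    - [0, 0.0005, 0, 0, 0, 0]
    - [0, 0.0005, 0, 0, 0, 0]
    - [0, 0.0005, 0, 0, 0, 0]
    - [0, 0.0005, 0, 0, 0, 0]

```text
time_s: 17.38
eef_pos: [0.5065, 0.0934, 0.0489]
tool_rot: [[-0.077, 0.997, -0.002], [0.997, 0.077, -0.001], [-0.0, -0.002, -1.0]]
wrist_force: [-4.2, -1.7, -0.6]
gripper_width: 0.472
finger_force: 30.0
```

Emit:
step_arm:
  moves:
    - [0.001, -0.0005, 0, 0, 0, 0]
    - [0.002, -0.0005, 0, 0, 0, 0]
    - [0.003, -0.0005, 0, 0, 0, 0]
    - [0.004, -0.0005, 0, 0, 0, 0]
    - [0.005, -0.0005, 0, 0, 0, 0]
    - [0.006, -0.0005, 0, 0, 0, 0]
    - [0.0065, -0.0005, 0, 0, 0, 0]
    - [0.0065, -0.0005, 0, 0, 0, 0]

```text
time_s: 18.05
eef_pos: [0.5059, 0.1002, 0.049]
tool_rot: [[-0.076, 0.997, -0.0], [0.997, 0.076, -0.0], [-0.0, -0.0, -1.0]]
wrist_force: [-3.4, -2.0, -1.7]
gripper_width: 0.469
finger_force: 30.0
```

Emit:
step_arm:
  moves:
    - [0.0004, 0, 0, 0, 0, 0]
    - [0.0008, 0, 0, 0, 0, 0]
    - [0.001, 0, 0, 0, 0, 0]
    - [0.001, 0, 0, 0, 0, 0]

```text
time_s: 18.38
eef_pos: [0.5059, 0.101, 0.0491]
tool_rot: [[-0.076, 0.997, -0.0], [0.997, 0.076, -0.0], [-0.0, -0.0, -1.0]]
wrist_force: [-3.7, -2.8, -2.4]
gripper_width: 0.472
finger_force: 30.0
```

Emit:
step_arm:
  moves:
    - [0.0003, 0, 0, 0, 0, 0]
    - [0.0006, 0, 0, 0, 0, 0]
    - [0.001, 0, 0, 0, 0, 0]
    - [0.001, 0, 0, 0, 0, 0]

```text
time_s: 18.72
eef_pos: [0.5058, 0.102, 0.0491]
tool_rot: [[-0.076, 0.997, -0.0], [0.997, 0.076, -0.0], [-0.0, -0.0, -1.0]]
wrist_force: [-4.6, -3.3, -1.7]
gripper_width: 0.469
finger_force: 30.0
```

Emit:
step_arm:
  moves:
    - [0.0003, 0, 0, 0, 0, 0]
    - [0.0006, 0, 0, 0, 0, 0]
    - [0.0006, 0, 0, 0, 0, 0]

```text
time_s: 18.97
eef_pos: [0.5057, 0.1026, 0.0491]
tool_rot: [[-0.076, 0.997, -0.0], [0.997, 0.076, -0.0], [-0.0, -0.0, -1.0]]
wrist_force: [-3.3, -3.0, -2.5]
gripper_width: 0.468
finger_force: 30.0
```

Emit:
step_arm:
  moves:
    - [0.0003, 0, 0, 0, 0, 0]
    - [0.0006, 0, 0, 0, 0, 0]
    - [0.0006, 0, 0, 0, 0, 0]

```text
time_s: 19.22
eef_pos: [0.5057, 0.1032, 0.0491]
tool_rot: [[-0.076, 0.997, -0.0], [0.997, 0.076, -0.0], [-0.0, -0.0, -1.0]]
wrist_force: [-4.7, -3.0, -3.0]
gripper_width: 0.466
finger_force: 30.0
```

Emit:
step_arm:
  moves:
    - [0.0003, 0, 0, 0, 0, 0]
    - [0.0006, 0, 0, 0, 0, 0]
    - [0.0006, 0, 0, 0, 0, 0]

```text
time_s: 19.47
eef_pos: [0.5057, 0.1038, 0.0491]
tool_rot: [[-0.076, 0.997, -0.0], [0.997, 0.076, -0.0], [-0.0, -0.0, -1.0]]
wrist_force: [-3.9, -3.5, -1.1]
gripper_width: 0.467
finger_force: 30.0
```

Emit:
step_arm:
  moves:
    - [0.0003, 0, 0, 0, 0, 0]
    - [0.0006, 0, 0, 0, 0, 0]
    - [0.0006, 0, 0, 0, 0, 0]

```text
time_s: 19.72
eef_pos: [0.5056, 0.1044, 0.0491]
tool_rot: [[-0.076, 0.997, -0.0], [0.997, 0.076, -0.0], [-0.0, -0.0, -1.0]]
wrist_force: [-3.5, -3.2, -2.4]
gripper_width: 0.47
finger_force: 30.0
```

Emit:
step_arm:
  moves:
    - [0.0003, 0, 0, 0, 0, 0]
    - [0.0006, 0, 0, 0, 0, 0]
    - [0.0006, 0, 0, 0, 0, 0]

```text
time_s: 19.97
eef_pos: [0.5056, 0.1045, 0.0491]
tool_rot: [[-0.076, 0.997, -0.0], [0.997, 0.076, -0.001], [-0.001, -0.0, -1.0]]
wrist_force: [-4.3, -5.2, -2.6]
gripper_width: 0.47
finger_force: 30.0
```

Emit:
step_arm:
  moves:
    - [0.0003, 0, 0, 0, 0, 0]
    - [0.0005, 0, 0, 0, 0, 0]
    - [0.0005, 0, 0, 0, 0, 0]

```text
time_s: 20.22
eef_pos: [0.5056, 0.1045, 0.0491]
tool_rot: [[-0.076, 0.997, -0.0], [0.997, 0.076, -0.002], [-0.002, -0.001, -1.0]]
wrist_force: [-3.8, -6.7, -2.2]
gripper_width: 0.472
finger_force: 30.0
```

Emit:
step_arm:
  moves:
    - [0.0003, 0, 0, 0, 0, 0]
    - [0.0003, 0, 0, 0, 0, 0]
    - [0.0003, 0, 0, 0, 0, 0]

```text
time_s: 20.47
eef_pos: [0.5056, 0.1045, 0.0491]
tool_rot: [[-0.076, 0.997, -0.0], [0.997, 0.076, -0.003], [-0.003, -0.001, -1.0]]
wrist_force: [-3.3, -8.2, -1.5]
gripper_width: 0.47
finger_force: 30.0
```

Emit:
step_arm:
  moves:
    - [0.0003, 0, 0, 0, 0, 0]
    - [0.0003, 0, 0, 0, 0, 0]
    - [0.0003, 0, 0, 0, 0, 0]
    - [0.0003, 0, 0, 0, 0, 0]
    - [0.0003, 0, 0, 0, 0, 0]
    - [0.0003, 0, 0, 0, 0, 0]
    - [0.0003, 0, 0, 0, 0, 0]
    - [0.0003, 0, 0, 0, 0, 0]
    - [0.0003, 0, 0, 0, 0, 0]
    - [0.0003, 0, 0, 0, 0, 0]

```text
time_s: 21.3
eef_pos: [0.5056, 0.1045, 0.0492]
tool_rot: [[-0.076, 0.997, -0.0], [0.997, 0.076, -0.003], [-0.003, -0.001, -1.0]]
wrist_force: [-4.9, -9.0, -1.0]
gripper_width: 0.474
finger_force: 30.0
```

Emit:
step_arm:
  moves:
    - [-0.0004, 0, 0, 0, 0, 0]
    - [-0.0008, 0, 0, 0, 0, 0]
    - [-0.0011, 0, 0, 0, 0, 0]
    - [-0.0011, 0, 0, 0, 0, 0]

```text
time_s: 21.63
eef_pos: [0.5056, 0.1045, 0.0491]
tool_rot: [[-0.076, 0.997, -0.0], [0.997, 0.076, -0.001], [-0.001, -0.0, -1.0]]
wrist_force: [-3.6, -4.9, -2.4]
gripper_width: 0.472
finger_force: 30.0
```

Emit:
step_arm:
  moves:
    - [0, 0, 0, 0, 0, 0]
    - [0, 0, 0, 0, 0, 0]
    - [0, 0, 0, 0, 0, 0]
    - [0, 0, 0, 0, 0, 0]
    - [0, 0, 0, 0, 0, 0]
    - [0, 0, 0, 0, 0, 0]
  claw: -0.3

```text
time_s: 22.13
eef_pos: [0.5063, 0.1053, 0.0496]
tool_rot: [[-0.076, 0.997, 0.001], [0.997, 0.076, 0.0], [0.0, 0.001, -1.0]]
wrist_force: [-0.7, -0.9, 0.2]
gripper_width: 0.647
finger_force: 0.0
```

Emit:
step_arm:
  moves:
    - [0, 0, -0.01, 0, 0, 0]
    - [0, 0, -0.03, 0, 0, 0]
    - [0, 0, -0.06, 0, 0, 0]
    - [-0.03, 0, -0.09, 0, 0, 0]
    - [-0.06, 0, -0.12, 0, 0, 0]
    - [-0.09, 0, -0.14, 0, 0, 0]
    - [-0.11, 0, -0.15, 0, 0, 0]
    - [-0.11, 0, -0.15, 0, 0, 0]
    - [-0.11, 0, -0.15, 0, 0, 0]
    - [-0.11, 0, -0.15, 0, 0, 0]

```text
time_s: 22.97
eef_pos: [0.5136, -0.0041, 0.1986]
tool_rot: [[-0.076, 0.997, -0.001], [0.997, 0.076, 0.001], [0.001, -0.001, -1.0]]
wrist_force: [0.4, -0.5, 0.6]
gripper_width: 0.655
finger_force: 0.0
```

```bash
python3 w.py w6; python3 -c "
from h import *
p=capture('scene');a=cv2.resize(p['frame'][150:240,200:330],(624,432),interpolation=2)
cv2.imwrite('pics/fin.png',np.vstack([a,np.pad(cv2.imread('pics/w6.png')[60:225,:],((0,0),(32,32),(0,0)))]))"
```

```text
22.9667 [ 0.5136 -0.0041  0.1986] [[-0.07592329017712997, 0.997113215815517, -0.0009427909192492393], [0.9971133778788557, 0.07592394783103337, 0.0006824959845613021], [0.0007521061745157397, -0.0008882520974455116, -0.9999993226720276]]
[[-0.00040397083502922976, -0.971305363502226, -0.23783550542207074, 0.06512911106948074], [0.9999998961023122, -0.0004426085147895585, 0.00010905533739903663, -0.0002841874435388636], [-0.0002111940539533302, -0.237835436656336, 0.9713054413867761, -0.1707370875169337], [0.0, 0.0, 0.0, 1.0]] 300.9584680610946
near_hinge [315.5, 44.9] 0.86 [0.5388 0.1437 0.054 ]
near_tab [378.2, 24.8] 0.71 [0.595  0.1643 0.057 ]
workpiece [278.7, 41.5] 0.67 [0.503  0.1535 0.018 ]
```

View pics/fin.png

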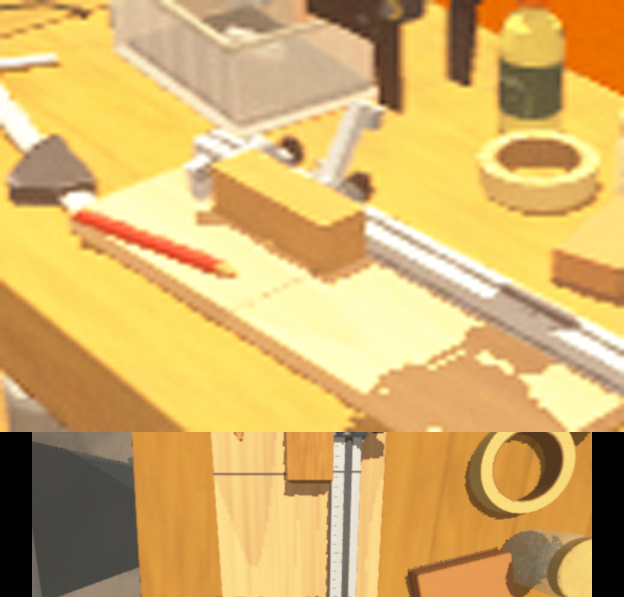

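The near stop is parked back at crop (350,140). The far stop is down, and the block lies against the fence and the far stop. Handing in.

```bash
python3 -c "
from cell import *
print(sign_off())"
```

```text
the job is handed in; nothing more can be done
None
```

The job is handed in at about 23 s of the 72 s limit, but `sign_off()` returned no verdict. In the last picture the near stop is parked back, the far stop is down, and the block lies flush against fence and stop. It was held there with about 9 N at the wrist, and the pencil and square look unmoved; I did not re-check the tape measure.

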